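# Scrape down the cutting board and rinse

## Robot

A 6-joint arm with a two-finger parallel gripper is mounted at the origin on the work surface. World frame = base frame: x ahead of the robot, y to its left, z up, the work surface at z = 0. Lengths are in m, angles in rad, forces in N, time in s.
With the tool pointing down it reaches from about 0.3 to 0.775 m from the base axis. Payload 14.6 kg.
Tool frame: the origin (TCP) lies midway between the tips of the shut fingers; the grasp point (between the pads) lies 19 mm behind it; x points along the fingers, y is the direction in which the jaws open and shut, and the axes are right-handed (so a half turn about x gives the same grasp; the last joint's range is limited). The gripper opens to 94 mm and grips with 3 to 60 N. Pads are 16 mm wide; open, the fingers measure 119 mm over their backs; the gripper's body (75 mm by 177 mm) begins 78 mm behind the grasp point.
Start: joints at [1.216, 0.3, 1.521, -0, 1.321, -0.067], TCP at [0.156, 0.527, 0.205] pointing down, gripper open.
Joint ranges: [-3.03, 3.03], [-0.79, 2.21], [0.23, 2.52], [-1.04, 4.18], [0, 3.07], [-2.55, 2.55]. Speed limits (rad/s): [2.22, 2.22, 2.57, 3.14, 3.14, 3.14].

## Interface

Orientations are given as [roll, pitch, yaw] about the fixed x, y, z axes, in that order (R = Rz(yaw) Ry(pitch) Rx(roll)).
In Python, from bench import r gives the robot as it stands.
- The arm moves only by the tool jog_arm, never from a script. Its argument "steps" is a list of rows, each an object of numbers: "claw": the opening, from 0 (shut) to 1 (fully open); "dx", "dy", "dz": the shift along the world's x, y, z in m; "yaw": the turn about the world's z in rad. In form: [{"claw": .., "dx": .., "dy": .., "dz": .., "yaw": ..}, ...]. A call has 1 to 12 rows; each row shifts and turns the commanded pose from where the row before left it; what a row does not reach is not made up. A row lasts 1/10 s, in which the tool goes at most 50 mm and 8.59 degrees, less where a joint would pass 70% of its speed; a pose out of reach is approached as far as the arm can. A call is refused whole if a number of a shift passes 0.05 or a number of a turn 0.15, either way. A call with a gripper value outside its range is refused whole. The fingers move at their own pace and stop on an object; the grip force is fixed at half the most. Time passes only in rows, so rows that do not move let the fingers close. It gives the time, the measured TCP pose, the force and the opening at its end, in the units of the state.
- r.read_state(): the state, without advancing time (a new reading comes with each control period).
- r.capture(name): name is "scene" or "top" or "wrist"; returns a dict with "color" (400x640x3 uint8, red, green, blue), "K" (3x3 intrinsics, pixels), "D" ([k1, k2, p1, p2, k3] as OpenCV has them; the pictures are not rectified), "cam_to_world" (4x4, takes a point from camera to world coordinates). Camera axes: x right, y down, z forward; pixel columns grow to the right and rows downward; lengths in m; the calibration is good to about 2 mm. A picture is of the moment at which its call begins. There is no depth.
- r.close_job(): hands the job in, once; it reports no verdict.
Trained networks look in the newest picture that a camera, given by its name, has taken for a name from the list of things; names that differ only in an ending like _2 or _b are one class to them, and where a whole thing is asked for, a point or a joint stands for the part that bears it (a point fixed in the world has none). Each returns a list of dicts, best first, with "conf" (0 to 1); they miss things now and then, are a little off and sometimes report something else, mostly with a low value. They report only what shows in the picture. A call takes as long as a camera call. They do not tell look-alikes from the thing itself.
- r.search_frame(camera, thing): "box" ([left, top, width, height] in pixels, round what is visible of it).
- r.masks_of(camera, thing): "pixels" (400x640 bool, what is visible of it) and "box" ([left, top, width, height] in pixels, round what is visible of it).
- r.tip_of(camera, thing): "at" ([row, column] in pixels: a listed point, or the origin of a listed thing).
The state is a dict: "time": time; "joint_pos": joint angles; "joint_vel": joint speeds; "effort": joint torques, N m; "tool_pos": TCP position; "tcp_rot": TCP orientation; "force": force on the tool from outside, world axes, zero at the start; "moment": the same for the moment, N m; "finger_gap": finger opening in m.
Only numpy, scipy, OpenCV 4.12 (cv2) and the standard library are available. Lean on these libraries where they do the work, as an engineer would, in place of code of your own. Each camera call takes 0.05 s, during which the arm holds its last target. There are 200 camera calls.

## Task

Clean down the cutting board: using the scraper block, never your fingers, push all five rind offcuts off the white board into the steel scrap tray at its end. Stand the scraper back upright on its rubber mat and let go of it, then squeeze the rinse gun's trigger fully home, hold it for about half a second and let it spring back. Do not shift the tub, the cup or the spatula.

Things in the scene. Friction and masses are not known exactly. Their poses are not given: they have to be found in the camera images.
- board: fixed station: white cutting board with a steel scrap tray joined to its +y end. Origin on the bench under the white board's centre, z up. The level white top, 50 mm above the bench, spans x +-110, y +-120 mm. Along both x sides a 5 mm steel upstand rises 12 mm above it. The -y end is open and drops to the bench; the +y end drops straight into the tray
- tray (a point): centre of the scrap tray's inner floor, at board (0, 185, 4) mm, axes as the board's. Open tray, 220 (x) by 130 (y) mm inside, its floor 46 mm below the white top; the board's end is its -y wall; side walls reach 12 mm and the far (+y) wall 25 mm above the white top
- scraper: scraper block, loose, about 0.3 kg: steel foot 115 (x) x 36 (y) x 30 (z) mm with a black grip bar 90 (x) x 22 (y) mm centred on it, from 30 to 78 mm above the underside. Origin at the centre of its underside, z up. Starts standing on its mat. Take the bar across its 22 mm (along y) from above; either long side may push
- mat: black rubber mat, fixed, 140 (x) x 90 (y) x 6 (z) mm, the scraper's place; origin at the centre of its underside on the bench
- gun: rinse gun clamped on its side on a fixed stand; origin on the bench, z up. Barrel along y, 110 mm above the bench, at x = +75 mm, nozzle to -y. A fixed black grip reaches from it towards -x, to x = -50 mm: a bar 24 (y) x 30 (z) mm, outer side at y = +35 mm. The steel trigger runs beside it on its -y side; 90 mm of free space below both
- squeeze (a point): point at gun (0, 15, 110) mm, midway between the outer sides of grip and trigger when the trigger is fully squeezed (40 mm apart there; 52 mm at rest): fingers from above, closing along the gun's y, go either side of it; axes as the gun's
- trigger (a joint): sprung trigger: 0 rad at rest, 0.2 fully squeezed, at its stop. Steel bar 105 long, 10 thick, 24 mm high, 110 mm above the bench, on a vertical pin at gun (60, 0) mm, free end towards -x. At rest the free end splays to the gun's -y; squeezing swings it to +y, parallel to the grip. 60 mm from the pin it takes 4 N to start, 9 N fully home; springs back
- trigger_pad (a point): point on the trigger's centre line, 60 mm from the hinge pin
- tub: bystander: loose lidded round tub, 80 mm across, 75 mm tall, beside the mat (nearer or farther from the robot); origin under its centre
- cup: bystander: loose steel cup, 64 mm across, 60 mm tall, on the left near the robot; origin under its centre
- spatula: bystander: loose spatula lying flat, on the right near the robot; origin about its middle
- offcut0: offcut of hard cheese rind, a rigid shallow arc 60 mm long, about 25 mm wide, 14 mm thick, 25 g, tan with a brown outer side, lying loose on the white board; origin at the centre of its underside, x along its length, z up; all five are alike
- offcut1: offcut of hard cheese rind, a rigid shallow arc 60 mm long, about 25 mm wide, 14 mm thick, 25 g, tan with a brown outer side, lying loose on the white board; origin at the centre of its underside, x along its length, z up; all five are alike
- offcut2: offcut of hard cheese rind, a rigid shallow arc 60 mm long, about 25 mm wide, 14 mm thick, 25 g, tan with a brown outer side, lying loose on the white board; origin at the centre of its underside, x along its length, z up; all five are alike
- offcut3: offcut of hard cheese rind, a rigid shallow arc 60 mm long, about 25 mm wide, 14 mm thick, 25 g, tan with a brown outer side, lying loose on the white board; origin at the centre of its underside, x along its length, z up; all five are alike
- offcut4: offcut of hard cheese rind, a rigid shallow arc 60 mm long, about 25 mm wide, 14 mm thick, 25 g, tan with a brown outer side, lying loose on the white board; origin at the centre of its underside, x along its length, z up; all five are alike
Not all that is in view belongs to the job. Leave any purple or red look-alike of the offcut2 alone.

How it is judged:
By the outcome, as a careful person would: the job done as asked, in the order asked, and still so for the second after the job is handed in, with the robot touching nothing.
It also fails if it takes over 67 s, if anything falls off the work surface, if the arm or the gripper's body presses on something with over 40 N, if the wrist force passes 120 N, or if a joint passes its speed limit or range.

## Working session

There is one attempt and no reset: what is moved stays moved. The work goes in short steps, Python scripts to look and compute and a tool call to move; the robot and the scene stay as the last step left them, time stands still between calls to the robot, and variables do not carry over. Pictures are saved under pics/ and viewed, about 8 in all and at most 12, crops included, and the job is handed in when it is done.

Besides the shell and the picture viewer there is one more tool, called in YAML: its name, and indented under it one key for each argument. jog_arm: Moves the arm, as the interface text tells. Its arguments: {"type":"object","properties":{"steps":{"type":"array"}},"required":["steps"]}

```bash
ls; mkdir -p pics; cat > h.py <<'E'
import numpy as np, cv2
from bench import r
def cap(n,f=None):
    c=r.capture(n)
    if f: cv2.imwrite('pics/'+f,c['color'][...,::-1])
    return c
def ray(c,pts,z):
    "pixels (u,v) -> world points on the plane at height z"
    p=cv2.undistortPoints(np.array(pts,float).reshape(-1,1,2),np.array(c['K']),np.array(c['D'],float)).reshape(-1,2)
    T=np.array(c['cam_to_world']); d=np.c_[p,np.ones(len(p))]@T[:3,:3].T; o=T[:3,3]
    return o+d*((z-o[2])/d[:,2])[:,None]
def proj(c,P):
    T=np.linalg.inv(np.array(c['cam_to_world'])); rv=cv2.Rodrigues(T[:3,:3])[0]
    return cv2.projectPoints(np.array(P,float).reshape(-1,1,3),rv,T[:3,3],np.array(c['K']),np.array(c['D'],float))[0].reshape(-1,2)
E
python3 - <<'E'
from h import *
np.set_printoptions(precision=3,suppress=True)
s=r.read_state();print(s['time'],s['tool_pos'],s['tcp_rot'],s['finger_gap'])
Z=dict(board=0,tray=.004,scraper=.006,mat=0,gun=0,squeeze=.11,trigger_pad=.11,tub=0,cup=0,spatula=0,offcut0=.05)
for n in ['top','scene']:
    c=cap(n,n+'0.png'); print(n,np.array(c['cam_to_world'])[:3,3])
    for t,z in Z.items():
        for d in r.tip_of(n,t)[:7]: 
            v,u=d['at']; print(t,round(d['conf'],2),int(u),int(v),ray(c,[(u,v)],z)[0][:2])
E
```

```text
pics
0.0 [0.156 0.527 0.205] [-1.64   1.57  -1.927] 0.09402646922219803
top [0.167 0.039 1.366]
board 0.73 344 183 [ 0.525 -0.059]
board 0.42 347 198 [ 0.476 -0.069]
board 0.2 332 194 [ 0.491 -0.023]
tray 0.7 281 172 [0.563 0.136]
scraper 0.72 441 161 [ 0.587 -0.369]
mat 0.82 442 161 [ 0.586 -0.373]
gun 0.81 198 197 [0.494 0.392]
squeeze 0.55 184 185 [0.504 0.407]
trigger_pad 0.79 192 187 [0.497 0.382]
tub 0.57 451 205 [ 0.445 -0.388]
cup 0.64 230 262 [0.291 0.29 ]
cup 0.46 332 193 [ 0.494 -0.023]
spatula 0.92 430 269 [ 0.251 -0.307]
offcut0 0.66 314 195 [0.477 0.034]
offcut0 0.56 273 243 [0.338 0.159]
offcut0 0.55 333 192 [ 0.483 -0.023]
offcut0 0.55 230 218 [0.414 0.284]
offcut0 0.54 350 162 [ 0.577 -0.078]
offcut0 0.54 185 275 [0.253 0.411]
offcut0 0.5 317 159 [0.59  0.021]
scene [ 1.508 -0.226  0.994]
board 0.76 303 244 [ 0.533 -0.057]
tray 0.66 363 237 [0.558 0.131]
tray 0.24 329 213 [0.419 0.059]
scraper 0.64 203 276 [ 0.588 -0.37 ]
mat 0.82 204 278 [ 0.59  -0.368]
gun 0.69 431 214 [0.513 0.385]
squeeze 0.68 442 184 [0.503 0.416]
trigger_pad 0.68 429 187 [0.502 0.37 ]
trigger_pad 0.48 440 183 [0.497 0.41 ]
tub 0.72 196 240 [ 0.422 -0.383]
cup 0.56 382 181 [0.295 0.292]
spatula 0.82 215 205 [ 0.264 -0.311]
offcut0 0.71 401 202 [0.483 0.284]
offcut0 0.68 411 169 [0.324 0.389]
offcut0 0.64 354 196 [0.408 0.148]
offcut0 0.61 292 219 [ 0.465 -0.075]
offcut0 0.53 312 217 [ 0.473 -0.011]
offcut0 0.52 296 245 [ 0.581 -0.087]
offcut0 0.42 329 213 [0.469 0.045]
```

```bash
python3 -c "
import cv2
" ; ls pics
```

```text
scene0.png
top0.png
```

```bash
python3 - <<'E'
import cv2
a=cv2.imread('pics/top0.png')[100:300,150:490]
cv2.imwrite('pics/top0c.png',cv2.resize(a,None,fx=2.35,fy=2.35,interpolation=cv2.INTER_CUBIC))
E
```

```text
(no output)
```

View pics/top0c.png

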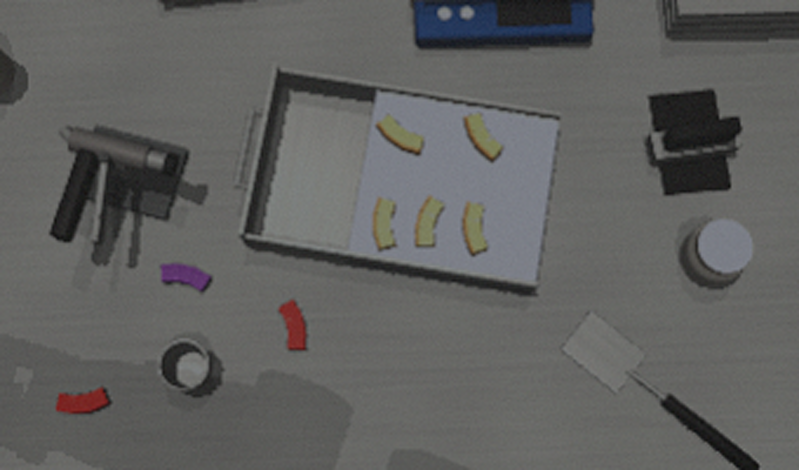

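View pics/scene0.png

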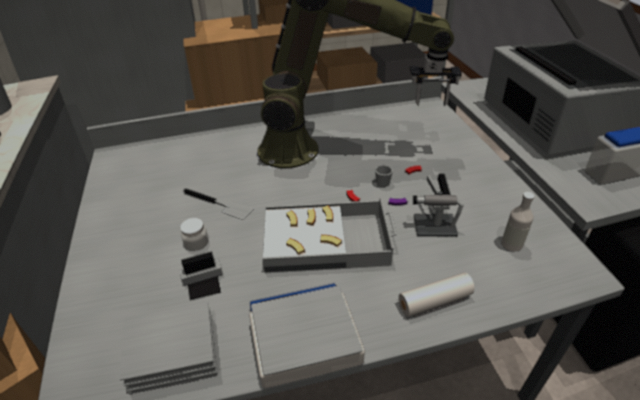

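The top view shows five tan offcuts on the white board, at crop (400,133), (482,137), (385,223), (428,220) and (474,228). The purple one (185,275) and the two red ones (293,325) and (82,400) lie on the bench, so they are look-alikes to leave alone. The scraper stands crosswise on its mat at (700,140), and the gun is at (110,180) with its grip on the +y side.

```bash
python3 - <<'E'
from h import *
from scipy.spatial.transform import Rotation as R
from scipy.optimize import least_squares
np.set_printoptions(precision=3,suppress=True)
s=r.read_state();print('R',R.from_euler('xyz',s['tcp_rot']).as_matrix().round(2).tolist())
c=cap('top')
cr=np.array([(377,90),(560,117),(537,292),(350,248),(245,240),(278,69)],float)/2.35+[150,100]
M=np.array([(110,120,50),(115,-120,62),(-115,-120,62),(-110,120,50),(-115,255,75),(115,255,75)])/1000
def W(p,M): 
    ca,sa=np.cos(p[2]),np.sin(p[2]); return M@np.array([[ca,-sa,0],[sa,ca,0],[0,0,1]]).T+[p[0],p[1],0]
f=least_squares(lambda p:(proj(c,W(p,M))-cr).ravel(),[.525,-.059,-.18],loss='soft_l1')
print('board',f.x,f.fun.reshape(-1,2).tolist())
p=f.x; ca,sa=np.cos(p[2]),np.sin(p[2])
for q in [(400,133),(482,137),(385,223),(428,220),(474,228)]:
    w=ray(c,[np.array(q)/2.35+[150,100]],.06)[0][:2]-p[:2]; print('offcut board xy',ca*w[0]+sa*w[1],-sa*w[0]+ca*w[1])
for t,z in [('scraper',.05),('mat',.006),('gun',.1),('trigger',.11)]:
    for d in r.masks_of('top',t)[:1]:
        v,u=np.nonzero(d['pixels']); w=ray(c,np.c_[u,v],z)[:,:2]*1000
        b=cv2.minAreaRect(w.astype(np.float32)); print(t,d['conf'],b)
E
```

```text
R [[0.0, 0.28, 0.96], [0.0, 0.96, -0.28], [-1.0, 0.0, 0.0]]
board [ 0.521 -0.057 -0.196] [[0.6891262705802887, 1.6297115270753295], [1.2784296341960157, -0.2564462050185341], [0.730002419337552, -0.6985773856121398], [-0.36524708421279684, 3.7525407249300997], [-1.8946053077378338, -0.4546046639064514], [-0.9585506561504644, -0.8652417508780843]]
offcut board xy 0.058569960936210766 0.08324968204679492
offcut board xy 0.0707948824239261 -0.021333887552705752
offcut board xy -0.06166162759449509 0.08235736582028265
offcut board xy -0.04881712844097308 0.029600339199876362
offcut board xy -0.04939937002496959 -0.02908869083513943
scraper 0.71 ((579.7359619140625, -368.15374755859375), (44.59555435180664, 120.624267578125), 5.795681476593018)
mat 0.78 ((591.6905517578125, -370.0561828613281), (137.01417541503906, 91.99553680419922), 3.4905316829681396)
gun 0.94 ((527.1893310546875, 360.3564758300781), (160.67984008789062, 150.0464324951172), 86.90565490722656)
trigger 0.63 ((507.44964599609375, 381.44622802734375), (16.29712677001953, 112.57581329345703), 85.89228057861328)
```

jog_arm:
  steps:
    - {"claw": 1,"dx": 0.018,"dy": -0.037,"dz": 0.004,"yaw": -0.049}
    - {"claw": 1,"dx": 0.018,"dy": -0.037,"dz": 0.004,"yaw": -0.049}
    - {"claw": 1,"dx": 0.018,"dy": -0.037,"dz": 0.004,"yaw": -0.049}
    - {"claw": 1,"dx": 0.018,"dy": -0.037,"dz": 0.004,"yaw": -0.049}
    - {"claw": 1,"dx": 0.018,"dy": -0.037,"dz": 0.004,"yaw": -0.049}
    - {"claw": 1,"dx": 0.018,"dy": -0.037,"dz": 0.004,"yaw": -0.049}
    - {"claw": 1,"dx": 0.018,"dy": -0.037,"dz": 0.004,"yaw": -0.049}
    - {"claw": 1,"dx": 0.018,"dy": -0.037,"dz": 0.004,"yaw": -0.049}
    - {"claw": 1,"dx": 0.018,"dy": -0.037,"dz": 0.004,"yaw": -0.049}
    - {"claw": 1,"dx": 0.018,"dy": -0.037,"dz": 0.004,"yaw": -0.049}
    - {"claw": 1,"dx": 0.018,"dy": -0.037,"dz": 0,"yaw": -0.049}
    - {"claw": 1,"dx": 0.018,"dy": -0.037,"dz": 0,"yaw": -0.049}

```text
time: 2.65
tool_pos: [0.3726, 0.0817, 0.2458]
tcp_rot: [1.015, 1.57, 0.138]
force: [0.2, 0.4, 0.2]
finger_gap: 0.0941
```

jog_arm:
  steps:
    - {"claw": 1,"dx": 0.018,"dy": -0.037,"dz": 0,"yaw": -0.049}
    - {"claw": 1,"dx": 0.018,"dy": -0.037,"dz": 0,"yaw": -0.049}
    - {"claw": 1,"dx": 0.018,"dy": -0.037,"dz": 0,"yaw": -0.049}
    - {"claw": 1,"dx": 0.018,"dy": -0.037,"dz": 0,"yaw": -0.049}
    - {"claw": 1,"dx": 0.018,"dy": -0.037,"dz": 0,"yaw": -0.049}
    - {"claw": 1,"dx": 0.018,"dy": -0.037,"dz": 0,"yaw": -0.049}
    - {"claw": 1,"dx": 0.018,"dy": -0.037,"dz": 0,"yaw": -0.049}
    - {"claw": 1,"dx": 0.018,"dy": -0.037,"dz": 0,"yaw": -0.049}
    - {"claw": 1,"dx": 0.018,"dy": -0.037,"dz": 0,"yaw": -0.049}
    - {"claw": 1,"dx": 0.018,"dy": -0.037,"dz": 0,"yaw": -0.049}
    - {"claw": 1,"dx": 0.018,"dy": -0.037,"dz": 0,"yaw": -0.049}
    - {"claw": 1}

```text
validation failed for argument at $.st...
```

```bash
python3 - <<'E'
from h import *
np.set_printoptions(precision=3,suppress=True)
s=r.read_state();print(s['time'],s['tool_pos'],s['joint_pos'])
c=cap('wrist','w1.png'); print(np.array(c['cam_to_world']))
for t,z in [('scraper',.006),('mat',0),('tub',0)]:
    for d in r.tip_of('wrist',t)[:2]: v,u=d['at']; print(t,d['conf'],u,v,ray(c,[(u,v)],z)[0])
E
```

```text
2.65 [0.373 0.082 0.246] [ 0.12  -0.123  1.886  0.     1.377 -0.573]
[[ 0.769  0.613  0.178  0.322]
 [ 0.639 -0.74  -0.211  0.142]
 [ 0.002  0.276 -0.961  0.425]
 [ 0.     0.     0.     1.   ]]
scraper 0.57 388.7 0.9 [0.313 0.291 0.006]
mat 0.17 171.7 397.5 [ 0.439 -0.381  0.   ]
tub 0.61 165.1 397.3 [ 0.43  -0.388  0.   ]
tub 0.42 437.7 230.1 [0.567 0.126 0.   ]
```

View pics/w1.png

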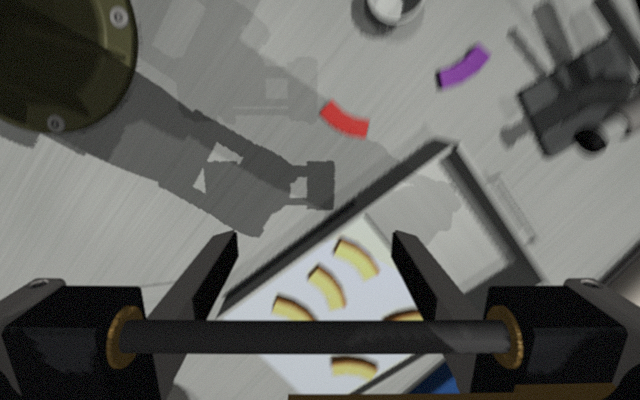

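The second call was refused, probably because its last row left out fields, so this wrist view is from halfway. It shows the board between the fingers and the offcuts at about (300,310). I'll resend with full rows.

jog_arm:
  steps:
    - {"claw": 1,"dx": 0.018,"dy": -0.038,"dz": 0,"yaw": -0.049}
    - {"claw": 1,"dx": 0.018,"dy": -0.038,"dz": 0,"yaw": -0.049}
    - {"claw": 1,"dx": 0.018,"dy": -0.038,"dz": 0,"yaw": -0.049}
    - {"claw": 1,"dx": 0.018,"dy": -0.038,"dz": 0,"yaw": -0.049}
    - {"claw": 1,"dx": 0.018,"dy": -0.038,"dz": 0,"yaw": -0.049}
    - {"claw": 1,"dx": 0.018,"dy": -0.038,"dz": 0,"yaw": -0.049}
    - {"claw": 1,"dx": 0.018,"dy": -0.038,"dz": 0,"yaw": -0.049}
    - {"claw": 1,"dx": 0.018,"dy": -0.038,"dz": 0,"yaw": -0.049}
    - {"claw": 1,"dx": 0.018,"dy": -0.037,"dz": 0,"yaw": -0.049}
    - {"claw": 1,"dx": 0.018,"dy": -0.037,"dz": 0,"yaw": -0.049}
    - {"claw": 1,"dx": 0.018,"dy": -0.037,"dz": 0,"yaw": -0.049}
    - {"claw": 1,"dx": 0.009,"dy": -0.035,"dz": 0,"yaw": -0.049}

```text
time: 4.05
tool_pos: [0.581, -0.366, 0.2449]
tcp_rot: [-2.659, 1.57, 2.162]
force: [-0.0, 0.5, 0.4]
finger_gap: 0.0942
```

```bash
python3 - <<'E'
from h import *
np.set_printoptions(precision=3,suppress=True)
s=r.read_state();print(s['time'],s['tool_pos'],s['joint_pos'])
c=cap('wrist','w2.png'); print(np.array(c['cam_to_world']))
for t,z in [('scraper',.006),('mat',0),('tub',0)]:
    for d in r.tip_of('wrist',t)[:2]: v,u=d['at']; print(t,d['conf'],u,v,ray(c,[(u,v)],z)[0])
for d in r.masks_of('wrist','mat')[:1]:
    v,u=np.nonzero(d['pixels']); w=ray(c,np.c_[u,v],.006)[:,:2]*1000
    print(cv2.minAreaRect(w.astype(np.float32)))
E
```

```text
4.05 [ 0.581 -0.366  0.245] [-0.616  0.601  1.002  0.     1.539 -0.724]
[[ 0.994  0.103  0.031  0.573]
 [ 0.108 -0.956 -0.273 -0.288]
 [ 0.001  0.275 -0.962  0.424]
 [ 0.     0.     0.     1.   ]]
scraper 0.88 317.2 172.4 [ 0.587 -0.37   0.006]
mat 0.73 320.4 173.8 [ 0.591 -0.372  0.   ]
tub 0.82 205.7 169.1 [ 0.436 -0.382  0.   ]
((594.4717407226562, -373.13140869140625), (141.09642028808594, 92.36053466796875), 3.977637529373169)
```

View pics/w2.png

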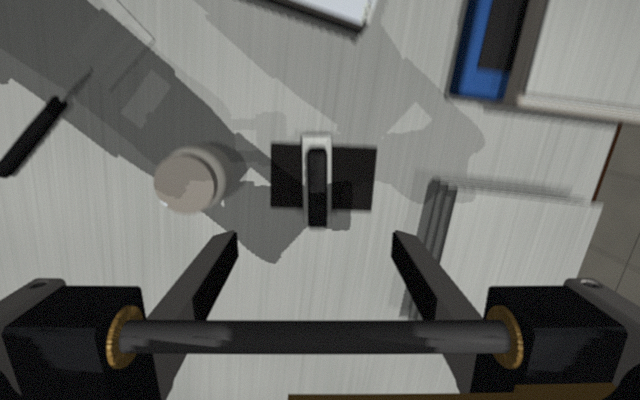

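The scraper bar is at (317,187), upright in the picture, so it is parallel to the jaws' plane. The tub at (187,180) is clear of the open fingers. I'm descending with +6 mm x and -4 mm y.

jog_arm:
  steps:
    - {"claw": 1,"dx": 0.006,"dy": -0.004,"dz": -0.04,"yaw": 0}
    - {"claw": 1,"dx": 0,"dy": 0,"dz": -0.04,"yaw": 0}
    - {"claw": 1,"dx": 0,"dy": 0,"dz": -0.04,"yaw": 0}
    - {"claw": 1,"dx": 0,"dy": 0,"dz": -0.03,"yaw": 0}
    - {"claw": 1,"dx": 0,"dy": 0,"dz": -0.03,"yaw": 0}
    - {"claw": 1,"dx": 0,"dy": 0,"dz": -0.021,"yaw": 0}
    - {"claw": 0,"dx": 0,"dy": 0,"dz": 0,"yaw": 0}
    - {"claw": 0,"dx": 0,"dy": 0,"dz": 0,"yaw": 0}
    - {"claw": 0,"dx": 0,"dy": 0,"dz": 0,"yaw": 0}
    - {"claw": 0,"dx": 0,"dy": 0,"dz": 0,"yaw": 0}
    - {"claw": 0,"dx": 0,"dy": 0,"dz": 0,"yaw": 0}
    - {"claw": 0,"dx": 0,"dy": 0,"dz": 0,"yaw": 0}

```text
time: 5.5
tool_pos: [0.5852, -0.3707, 0.0449]
tcp_rot: [0.868, 1.57, -0.596]
force: [0.1, -0.0, 0.6]
finger_gap: 0.0496
```

jog_arm:
  steps:
    - {"claw": 0,"dx": 0,"dy": 0,"dz": 0,"yaw": 0}
    - {"claw": 0,"dx": 0,"dy": 0,"dz": 0,"yaw": 0}
    - {"claw": 0,"dx": 0,"dy": 0,"dz": 0,"yaw": 0}
    - {"claw": 0,"dx": 0,"dy": 0,"dz": 0,"yaw": 0}
    - {"claw": 0,"dx": 0,"dy": 0,"dz": 0,"yaw": 0}
    - {"claw": 0,"dx": 0,"dy": 0,"dz": 0,"yaw": 0}
    - {"claw": 0,"dx": 0,"dy": 0,"dz": 0,"yaw": 0}

```text
time: 6.2
tool_pos: [0.585, -0.3706, 0.0443]
tcp_rot: [-1.89, 1.571, 2.929]
force: [-0.1, 0.3, -0.8]
finger_gap: 0.0222
```

jog_arm:
  steps:
    - {"claw": 0,"dx": 0,"dy": 0,"dz": 0.036,"yaw": 0}
    - {"claw": 0,"dx": 0,"dy": 0,"dz": 0.04,"yaw": 0}
    - {"claw": 0,"dx": 0,"dy": 0,"dz": 0.04,"yaw": 0}
    - {"claw": 0,"dx": -0.005,"dy": 0.022,"dz": 0,"yaw": 0.141}
    - {"claw": 0,"dx": -0.005,"dy": 0.022,"dz": 0,"yaw": 0.141}
    - {"claw": 0,"dx": -0.005,"dy": 0.022,"dz": 0,"yaw": 0.141}
    - {"claw": 0,"dx": -0.005,"dy": 0.022,"dz": 0,"yaw": 0.141}
    - {"claw": 0,"dx": -0.005,"dy": 0.022,"dz": 0,"yaw": 0.141}
    - {"claw": 0,"dx": -0.005,"dy": 0.022,"dz": 0,"yaw": 0.141}
    - {"claw": 0,"dx": -0.004,"dy": 0.021,"dz": 0,"yaw": 0.141}
    - {"claw": 0,"dx": -0.004,"dy": 0.021,"dz": 0,"yaw": 0.141}
    - {"claw": 0,"dx": -0.004,"dy": 0.021,"dz": 0,"yaw": 0.141}

```text
time: 7.4
tool_pos: [0.5427, -0.1746, 0.1602]
tcp_rot: [2.716, 1.57, 2.527]
force: [0.4, -0.0, -2.9]
finger_gap: 0.0218
```

jog_arm:
  steps:
    - {"claw": 0,"dx": 0,"dy": 0,"dz": -0.02,"yaw": 0}
    - {"claw": 0,"dx": 0,"dy": 0,"dz": -0.02,"yaw": 0}
    - {"claw": 0,"dx": 0,"dy": 0,"dz": 0,"yaw": 0}

```text
time: 7.7
tool_pos: [0.5418, -0.1749, 0.1179]
tcp_rot: [2.943, 1.566, 2.748]
force: [-0.8, -0.1, -2.5]
finger_gap: 0.0217
```

```bash
python3 - <<'E'
from h import *
from scipy.spatial.transform import Rotation as R
np.set_printoptions(precision=3,suppress=True)
s=r.read_state();print(s['time'],s['tool_pos'],s['force'],s['joint_pos'],R.from_euler('xyz',s['tcp_rot']).as_matrix()[:,1])
c=cap('wrist','w3.png')
p=(.521,-.057,-.196);ca,sa=np.cos(p[2]),np.sin(p[2])
im=c['color'][...,::-1].copy()
M=[(110,120,50),(110,-120,50),(-110,-120,50),(-110,120,50),(110,-120,62),(110,120,62)]
W=[(p[0]+(ca*x-sa*y)/1e3,p[1]+(sa*x+ca*y)/1e3,z/1e3) for x,y,z in M]
uv=proj(c,W).astype(int);print(uv)
cv2.polylines(im,[uv[:4].reshape(-1,1,2)],True,(0,0,255));cv2.polylines(im,[uv[4:].reshape(-1,1,2)],False,(0,255,0))
cv2.imwrite('pics/w3o.png',im)
E
```

```text
7.7 [ 0.542 -0.175  0.118] [-0.754 -0.095 -2.457] [-0.377  0.43   1.557  0.     1.159 -1.753] [0.193 0.981 0.001]
[[576 280]
 [305 281]
 [303  -3]
 [643   1]
 [305 288]
 [587 287]]
```

View pics/w3o.png

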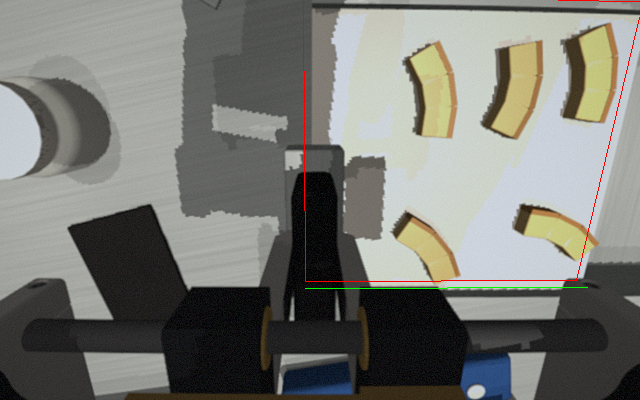

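The wrist overlay shows the real board about 7 mm further along its +x and 6 mm along its +y than my model: the white edge is at row 289 against 281 and at column 312 against 304. I'm correcting the board centre to (0.528, -0.053). All five offcuts are ahead of the scraper.

jog_arm:
  steps:
    - {"claw": 0,"dx": 0.007,"dy": -0.001,"dz": 0,"yaw": 0}
    - {"claw": 0,"dx": 0,"dy": 0,"dz": -0.015,"yaw": 0}
    - {"claw": 0,"dx": 0,"dy": 0,"dz": -0.013,"yaw": 0}
    - {"claw": 0,"dx": 0,"dy": 0,"dz": 0,"yaw": 0}
    - {"claw": 0,"dx": 0,"dy": 0,"dz": 0,"yaw": 0}

```text
time: 8.25
tool_pos: [0.5503, -0.1767, 0.0928]
tcp_rot: [0.097, 1.571, -0.098]
force: [-0.1, -0.4, -3.1]
finger_gap: 0.0219
```

jog_arm:
  steps:
    - {"claw": 0,"dx": 0.0023,"dy": 0.0116,"dz": -0.002,"yaw": 0}
    - {"claw": 0,"dx": 0.0023,"dy": 0.0116,"dz": 0,"yaw": 0}
    - {"claw": 0,"dx": 0.0023,"dy": 0.0116,"dz": 0,"yaw": 0}
    - {"claw": 0,"dx": 0.0023,"dy": 0.0116,"dz": 0,"yaw": 0}
    - {"claw": 0,"dx": 0.0023,"dy": 0.0116,"dz": 0,"yaw": 0}
    - {"claw": 0,"dx": 0.0023,"dy": 0.0116,"dz": 0,"yaw": 0}
    - {"claw": 0,"dx": 0.0023,"dy": 0.0116,"dz": 0,"yaw": 0}
    - {"claw": 0,"dx": 0.0023,"dy": 0.0116,"dz": 0,"yaw": 0}
    - {"claw": 0,"dx": 0.0023,"dy": 0.0116,"dz": 0,"yaw": 0}
    - {"claw": 0,"dx": 0.0023,"dy": 0.0116,"dz": 0,"yaw": 0}
    - {"claw": 0,"dx": 0.0023,"dy": 0.0116,"dz": 0,"yaw": 0}
    - {"claw": 0,"dx": 0.0023,"dy": 0.0116,"dz": 0,"yaw": 0}

```text
time: 9.45
tool_pos: [0.5779, -0.0365, 0.0904]
tcp_rot: [-1.653, 1.571, -1.847]
force: [0.2, -0.9, -4.0]
finger_gap: 0.0221
```

jog_arm:
  steps:
    - {"claw": 0,"dx": 0.0022,"dy": 0.011,"dz": 0,"yaw": 0}
    - {"claw": 0,"dx": 0.0022,"dy": 0.011,"dz": 0,"yaw": 0}
    - {"claw": 0,"dx": 0.0022,"dy": 0.011,"dz": 0,"yaw": 0}
    - {"claw": 0,"dx": 0.0022,"dy": 0.011,"dz": 0,"yaw": 0}
    - {"claw": 0,"dx": 0.0022,"dy": 0.011,"dz": 0,"yaw": 0}
    - {"claw": 0,"dx": 0.0022,"dy": 0.011,"dz": 0,"yaw": 0}
    - {"claw": 0,"dx": 0.0022,"dy": 0.011,"dz": 0,"yaw": 0}
    - {"claw": 0,"dx": 0.0022,"dy": 0.011,"dz": 0,"yaw": 0}
    - {"claw": 0,"dx": 0,"dy": 0,"dz": 0,"yaw": 0}

```text
time: 10.35
tool_pos: [0.5955, 0.052, 0.0904]
tcp_rot: [1.343, 1.571, 1.149]
force: [-1.0, -0.2, -3.2]
finger_gap: 0.022
```

```bash
python3 - <<'E'
from h import *
s=r.read_state();print(s['time'],s['tool_pos'],s['force'])
c=cap('wrist','w4.png'); t=cap('top','t4.png')
a=t['color'][120:240,220:420,::-1]
cv2.imwrite('pics/v4.png',np.vstack([cv2.resize(c['color'][...,::-1],(512,320)),cv2.resize(a,(466,280))[:, :466].copy() if 0 else cv2.resize(a,(512,270))]))
E
```

```text
10.35 [0.59550191 0.05198294 0.09039449] [-1.04651308 -0.19739728 -3.21022248]
```

View pics/v4.png

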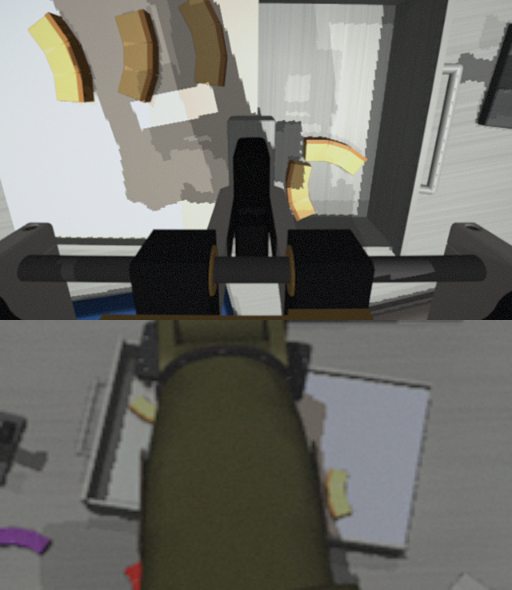

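Two offcuts are now in the tray, at (335,155) and (300,190) in the wrist picture. The other three are still on the -x half at (60,60), (138,55) and (205,45). Now the second lane.

jog_arm:
  steps:
    - {"claw": 0,"dx": 0,"dy": 0,"dz": 0.02,"yaw": 0}
    - {"claw": 0,"dx": 0,"dy": 0,"dz": 0.02,"yaw": 0}
    - {"claw": 0,"dx": -0.019,"dy": -0.0294,"dz": 0,"yaw": 0}
    - {"claw": 0,"dx": -0.019,"dy": -0.0294,"dz": 0,"yaw": 0}
    - {"claw": 0,"dx": -0.019,"dy": -0.0294,"dz": 0,"yaw": 0}
    - {"claw": 0,"dx": -0.019,"dy": -0.0294,"dz": 0,"yaw": 0}
    - {"claw": 0,"dx": -0.019,"dy": -0.0294,"dz": 0,"yaw": 0}
    - {"claw": 0,"dx": -0.019,"dy": -0.0294,"dz": 0,"yaw": 0}
    - {"claw": 0,"dx": -0.019,"dy": -0.0294,"dz": 0,"yaw": 0}
    - {"claw": 0,"dx": 0,"dy": 0,"dz": -0.02,"yaw": 0}
    - {"claw": 0,"dx": 0,"dy": 0,"dz": -0.02,"yaw": 0}
    - {"claw": 0,"dx": 0,"dy": 0,"dz": 0,"yaw": 0}

```text
time: 11.65
tool_pos: [0.4615, -0.1558, 0.0893]
tcp_rot: [3.106, 1.569, 2.91]
force: [-0.0, 0.2, -3.1]
finger_gap: 0.0221
```

jog_arm:
  steps:
    - {"claw": 0,"dx": 0.0023,"dy": 0.0116,"dz": 0,"yaw": 0}
    - {"claw": 0,"dx": 0.0023,"dy": 0.0116,"dz": 0,"yaw": 0}
    - {"claw": 0,"dx": 0.0023,"dy": 0.0116,"dz": 0,"yaw": 0}
    - {"claw": 0,"dx": 0.0023,"dy": 0.0116,"dz": 0,"yaw": 0}
    - {"claw": 0,"dx": 0.0023,"dy": 0.0116,"dz": 0,"yaw": 0}
    - {"claw": 0,"dx": 0.0023,"dy": 0.0116,"dz": 0,"yaw": 0}
    - {"claw": 0,"dx": 0.0023,"dy": 0.0116,"dz": 0,"yaw": 0}
    - {"claw": 0,"dx": 0.0023,"dy": 0.0116,"dz": 0,"yaw": 0}
    - {"claw": 0,"dx": 0.0023,"dy": 0.0116,"dz": 0,"yaw": 0}
    - {"claw": 0,"dx": 0.0023,"dy": 0.0116,"dz": 0,"yaw": 0}
    - {"claw": 0,"dx": 0.0023,"dy": 0.0116,"dz": 0,"yaw": 0}
    - {"claw": 0,"dx": 0.0023,"dy": 0.0116,"dz": 0,"yaw": 0}

```text
time: 12.85
tool_pos: [0.4901, -0.0151, 0.0905]
tcp_rot: [-1.957, 1.571, -2.151]
force: [0.0, -1.0, -2.6]
finger_gap: 0.0218
```

jog_arm:
  steps:
    - {"claw": 0,"dx": 0.0022,"dy": 0.011,"dz": 0,"yaw": 0}
    - {"claw": 0,"dx": 0.0022,"dy": 0.011,"dz": 0,"yaw": 0}
    - {"claw": 0,"dx": 0.0022,"dy": 0.011,"dz": 0,"yaw": 0}
    - {"claw": 0,"dx": 0.0022,"dy": 0.011,"dz": 0,"yaw": 0}
    - {"claw": 0,"dx": 0.0022,"dy": 0.011,"dz": 0,"yaw": 0}
    - {"claw": 0,"dx": 0.0022,"dy": 0.011,"dz": 0,"yaw": 0}
    - {"claw": 0,"dx": 0.0022,"dy": 0.011,"dz": 0,"yaw": 0}
    - {"claw": 0,"dx": 0.0022,"dy": 0.011,"dz": 0,"yaw": 0}
    - {"claw": 0,"dx": 0,"dy": 0,"dz": 0,"yaw": 0}

```text
time: 13.75
tool_pos: [0.5077, 0.0732, 0.0904]
tcp_rot: [1.52, 1.571, 1.327]
force: [-0.5, -0.2, -2.8]
finger_gap: 0.0219
```

```bash
python3 - <<'E'
from h import *
s=r.read_state();print(s['time'],s['tool_pos'],s['force'])
c=cap('wrist','w5.png');t=cap('scene')
a=t['color'][180:290,240:410,::-1]
cv2.imwrite('pics/v5.png',np.vstack([cv2.resize(c['color'][...,::-1],(480,300)),cv2.resize(a,(480,300))]))
E
```

```text
13.75 [0.50768122 0.07323    0.09040016] [-0.50832355 -0.16915453 -2.76600935]
```

View pics/v5.png

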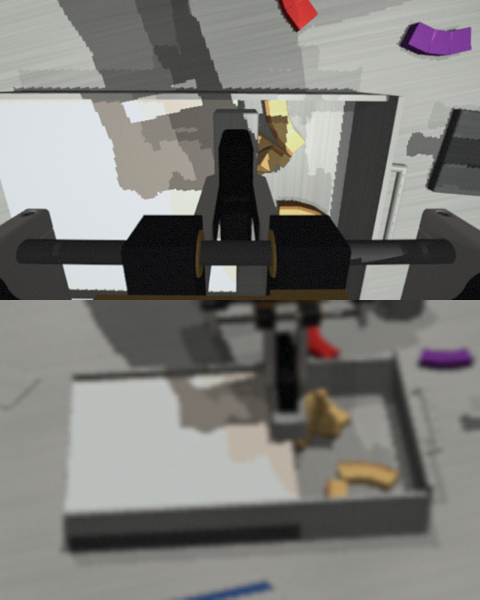

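Three more are in the tray, piled against the board end around (275,135) in the wrist picture. I'll nudge 15 mm further to topple anything leaning, then lift and look while travelling.

jog_arm:
  steps:
    - {"claw": 0,"dx": 0.0015,"dy": 0.0075,"dz": 0,"yaw": 0}
    - {"claw": 0,"dx": 0.0015,"dy": 0.0075,"dz": 0,"yaw": 0}
    - {"claw": 0,"dx": 0,"dy": 0,"dz": 0,"yaw": 0}
    - {"claw": 0,"dx": 0,"dy": 0,"dz": 0.035,"yaw": 0}
    - {"claw": 0,"dx": 0,"dy": 0,"dz": 0.035,"yaw": 0}
    - {"claw": 0,"dx": 0.007,"dy": -0.039,"dz": 0,"yaw": 0.022}
    - {"claw": 0,"dx": 0.007,"dy": -0.039,"dz": 0,"yaw": 0.022}
    - {"claw": 0,"dx": 0.007,"dy": -0.039,"dz": 0,"yaw": 0.022}
    - {"claw": 0,"dx": 0.007,"dy": -0.039,"dz": 0,"yaw": 0.022}
    - {"claw": 0,"dx": 0.007,"dy": -0.039,"dz": 0,"yaw": 0.022}
    - {"claw": 0,"dx": 0.007,"dy": -0.038,"dz": 0,"yaw": 0.022}
    - {"claw": 0,"dx": 0.007,"dy": -0.038,"dz": 0,"yaw": 0.022}

```text
time: 15.05
tool_pos: [0.5595, -0.1857, 0.1604]
tcp_rot: [2.487, 1.571, 2.447]
force: [1.1, 0.7, -3.4]
finger_gap: 0.0215
```

```bash
python3 - <<'E'
from h import *
s=r.read_state();print(s['time'],s['tool_pos'],s['force'])
c=cap('top');t=cap('scene')
a=t['color'][180:290,240:410,::-1];b=c['color'][120:230,240:410,::-1]
cv2.imwrite('pics/v6.png',np.vstack([cv2.resize(b,(460,298),interpolation=cv2.INTER_CUBIC),cv2.resize(a,(460,298),interpolation=cv2.INTER_CUBIC)]))
E
```

```text
15.05 [ 0.55949253 -0.18568593  0.16036804] [ 1.0966435   0.65643746 -3.35124238]
```

View pics/v6.png

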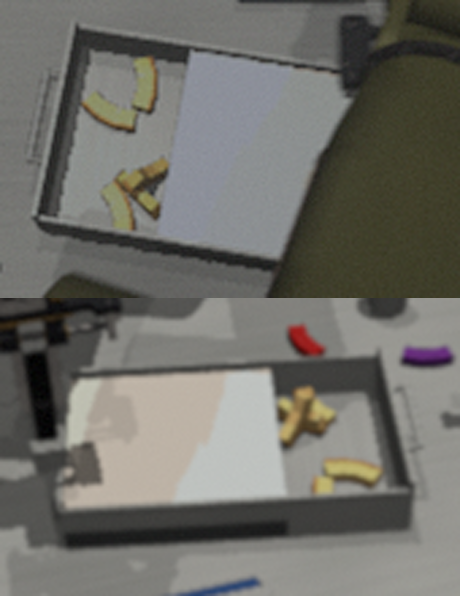

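All five offcuts are in the tray: two flat and three in a low pile. The white board is clear. Next I place the scraper on its mat, aligned with it.

jog_arm:
  steps:
    - {"claw": 0,"dx": 0.0063,"dy": -0.0373,"dz": 0,"yaw": 0.022}
    - {"claw": 0,"dx": 0.0063,"dy": -0.0373,"dz": 0,"yaw": 0.022}
    - {"claw": 0,"dx": 0.0063,"dy": -0.0373,"dz": 0,"yaw": 0.022}
    - {"claw": 0,"dx": 0.0063,"dy": -0.0373,"dz": 0,"yaw": 0.022}
    - {"claw": 0,"dx": 0.0063,"dy": -0.0373,"dz": 0,"yaw": 0.022}
    - {"claw": 0,"dx": 0,"dy": 0,"dz": -0.03,"yaw": 0}
    - {"claw": 0,"dx": 0,"dy": 0,"dz": -0.03,"yaw": 0}
    - {"claw": 0,"dx": 0,"dy": 0,"dz": -0.03,"yaw": 0}
    - {"claw": 0,"dx": 0,"dy": 0,"dz": -0.015,"yaw": 0}
    - {"claw": 0,"dx": 0,"dy": 0,"dz": -0.008,"yaw": 0}
    - {"claw": 0,"dx": 0,"dy": 0,"dz": 0,"yaw": 0}
    - {"claw": 0,"dx": 0,"dy": 0,"dz": 0,"yaw": 0}

```text
time: 16.35
tool_pos: [0.5916, -0.3708, 0.049]
tcp_rot: [-0.68, 1.569, -0.611]
force: [0.1, 0.3, -2.6]
finger_gap: 0.0219
```

```bash
python3 - <<'E'
from h import *
s=r.read_state();print(s['time'],s['tool_pos'],s['force'],s['joint_pos'])
c=cap('wrist','w7.png')
for t,z in [('scraper',.006),('mat',0),('tub',0)]:
    for d in r.tip_of('wrist',t)[:2]: v,u=d['at']; print(t,d['conf'],u,v,ray(c,[(u,v)],z)[0])
E
```

```text
16.35 [ 0.5916226  -0.37079614  0.04897599] [ 0.06897223  0.30587205 -2.57375505] [-6.12296868e-01  7.74655391e-01  1.17808970e+00  2.44508485e-06
  1.18687637e+00 -2.25238054e+00]
scraper 0.94 315.0 225.1 [ 0.59660604 -0.37126769  0.006     ]
```

View pics/w7.png

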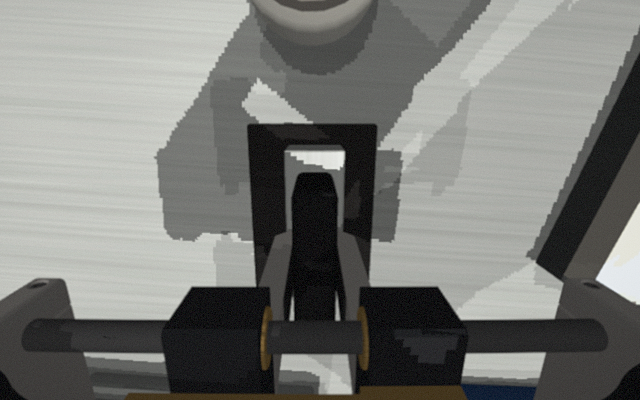

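The foot (columns 285–345) is centred and square on the mat (248–378), about 4 mm above it. Lowering and releasing.

jog_arm:
  steps:
    - {"claw": 0,"dx": 0,"dy": 0,"dz": -0.002,"yaw": 0}
    - {"claw": 0,"dx": 0,"dy": 0,"dz": -0.002,"yaw": 0}
    - {"claw": 0,"dx": 0,"dy": 0,"dz": 0,"yaw": 0}

```text
time: 16.85
tool_pos: [0.5912, -0.3706, 0.0438]
tcp_rot: [-0.684, 1.57, -0.615]
force: [-1.0, 0.8, 0.3]
finger_gap: 0.0217
```

jog_arm:
  steps:
    - {"claw": 1,"dx": 0,"dy": 0,"dz": 0,"yaw": 0}
    - {"claw": 1,"dx": 0,"dy": 0,"dz": 0,"yaw": 0}
    - {"claw": 1,"dx": 0,"dy": 0,"dz": 0,"yaw": 0}
    - {"claw": 1,"dx": 0,"dy": 0,"dz": 0,"yaw": 0}
    - {"claw": 1,"dx": 0,"dy": 0,"dz": 0,"yaw": 0}
    - {"claw": 1,"dx": 0,"dy": 0,"dz": 0,"yaw": 0}
    - {"claw": 1,"dx": 0,"dy": 0,"dz": 0.02,"yaw": 0}
    - {"claw": 1,"dx": 0,"dy": 0,"dz": 0.04,"yaw": 0}
    - {"claw": 1,"dx": 0,"dy": 0,"dz": 0.04,"yaw": 0}
    - {"claw": 1,"dx": 0,"dy": 0,"dz": 0.04,"yaw": 0}
    - {"claw": 1,"dx": 0,"dy": 0,"dz": 0.04,"yaw": 0}
    - {"claw": 1,"dx": 0,"dy": 0,"dz": 0.04,"yaw": 0}

```text
time: 18.05
tool_pos: [0.5908, -0.3704, 0.2653]
tcp_rot: [-0.627, 1.571, -0.558]
force: [-0.3, 0.3, 0.1]
finger_gap: 0.0938
```

jog_arm:
  steps:
    - {"claw": 1,"dx": -0.005,"dy": 0.039,"dz": 0,"yaw": -0.0155}
    - {"claw": 1,"dx": -0.005,"dy": 0.039,"dz": 0,"yaw": -0.0155}
    - {"claw": 1,"dx": -0.005,"dy": 0.039,"dz": 0,"yaw": -0.0155}
    - {"claw": 1,"dx": -0.005,"dy": 0.039,"dz": 0,"yaw": -0.0155}
    - {"claw": 1,"dx": -0.005,"dy": 0.039,"dz": 0,"yaw": -0.0155}
    - {"claw": 1,"dx": -0.005,"dy": 0.039,"dz": 0,"yaw": -0.0155}
    - {"claw": 1,"dx": -0.005,"dy": 0.039,"dz": 0,"yaw": -0.0155}
    - {"claw": 1,"dx": -0.005,"dy": 0.039,"dz": 0,"yaw": -0.0155}
    - {"claw": 1,"dx": -0.005,"dy": 0.039,"dz": 0,"yaw": -0.0155}
    - {"claw": 1,"dx": -0.005,"dy": 0.039,"dz": 0,"yaw": -0.0155}
    - {"claw": 1,"dx": -0.005,"dy": 0.039,"dz": 0,"yaw": -0.0155}

```text
time: 19.15
tool_pos: [0.5356, 0.06, 0.2637]
tcp_rot: [0.086, 1.57, -0.016]
force: [1.0, -0.6, 0.4]
finger_gap: 0.0943
```

jog_arm:
  steps:
    - {"claw": 1,"dx": -0.005,"dy": 0.039,"dz": 0,"yaw": -0.0155}
    - {"claw": 1,"dx": -0.005,"dy": 0.039,"dz": 0,"yaw": -0.0155}
    - {"claw": 1,"dx": -0.005,"dy": 0.039,"dz": 0,"yaw": -0.0155}
    - {"claw": 1,"dx": -0.005,"dy": 0.039,"dz": 0,"yaw": -0.0155}
    - {"claw": 1,"dx": -0.005,"dy": 0.039,"dz": 0,"yaw": -0.0155}
    - {"claw": 1,"dx": -0.005,"dy": 0.039,"dz": 0,"yaw": -0.0155}
    - {"claw": 1,"dx": -0.005,"dy": 0.038,"dz": 0,"yaw": -0.0155}
    - {"claw": 1,"dx": -0.005,"dy": 0.037,"dz": 0,"yaw": -0.0155}
    - {"claw": 1,"dx": -0.005,"dy": 0.034,"dz": 0,"yaw": -0.0155}
    - {"claw": 1,"dx": 0,"dy": 0,"dz": 0,"yaw": 0}
    - {"claw": 1,"dx": 0,"dy": 0,"dz": 0,"yaw": 0}

```text
time: 20.25
tool_pos: [0.4907, 0.4017, 0.2631]
tcp_rot: [-2.016, 1.57, -2.256]
force: [-0.5, -0.5, 0.5]
finger_gap: 0.0939
```

```bash
python3 - <<'E'
from h import *
np.set_printoptions(precision=4,suppress=True)
s=r.read_state();print(s['time'],s['tool_pos'],s['joint_pos'][0]-s['joint_pos'][5])
c=cap('wrist','w8.png');print(np.array(c['cam_to_world']))
for t,z in [('squeeze',.11),('trigger_pad',.11),('gun',0),('trigger',.11)]:
    for d in r.tip_of('wrist',t)[:2]: v,u=d['at']; print(t,round(d['conf'],2),u,v,ray(c,[(u,v)],z)[0])
for t,z in [('trigger',.122)]:
    for d in r.masks_of('wrist',t)[:1]:
        v,u=np.nonzero(d['pixels']); w=ray(c,np.c_[u,v],z)[:,:2]*1000; print(t,d['conf'],d['box'],cv2.minAreaRect(w.astype(np.float32)))
c=cap('top')
for d in r.tip_of('top','scraper')[:1]: v,u=d['at']; print('scraper',ray(c,[(u,v)],.006)[0])
E
```

```text
20.25 [0.4907 0.4017 0.2631] 1.331260097289098
[[ 0.2373  0.9337  0.2683  0.4137]
 [ 0.9714 -0.2281 -0.0655  0.4196]
 [ 0.      0.2762 -0.9611  0.442 ]
 [ 0.      0.      0.      1.    ]]
squeeze 0.63 325.0 195.7 [0.506 0.409 0.11 ]
trigger_pad 0.86 300.3 196.9 [0.501  0.3827 0.11  ]
trigger_pad 0.2 148.0 258.6 [0.5309 0.1934 0.11  ]
gun 0.64 307.6 174.1 [0.4999 0.3889 0.    ]Traceback (most recent call last):
  File "<stdin>", line 6, in <module>
ValueError: it knows: board, cup, gun, mat, offcut, scraper, spatula, squeeze, tray, trigger_pad, tub
```

View pics/w8.png

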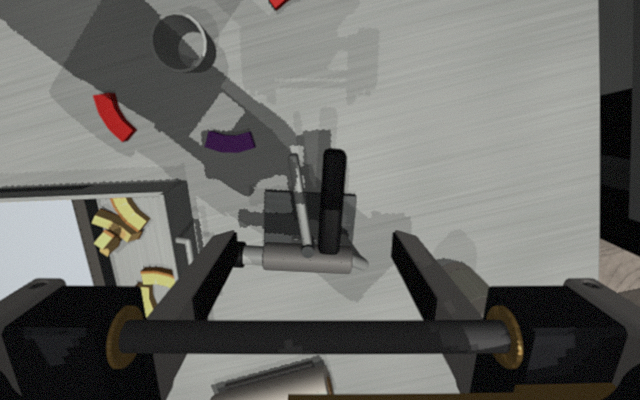

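```bash
python3 - <<'E'
from h import *
np.set_printoptions(precision=4,suppress=True)
c=cap('wrist')
g=c['color'].astype(int); 
for v in (165,180,195,210,225,240):
    print(v,''.join('%4d'%x for x in g[v,284:356].sum(1)//3))
E
```

```text
165   94  90  79  75  76  68  65  68  70  71  80  74  80 100 125 102  77  99 106  69  58  60  60  63  64  70  76  76  78  88 100  98  97  97  83  88  85  90  76  53  17  12  12  12  15  13  22  28  15  16  20  21   3  16  19  12  23  15  16   9  13   9  51 110 145 160 172 170 171 173 170 171
180  145 141 148 140 113  85  73  74  76  63  67  86 122 167 181 177 156 120  80  96 138 120  77  60  61  59  61  65  65  73  76  71  66  60  66  76  82  77  57  11   9   4  17  18  15  30  15  19  26  21  13  22  23  15  16  13  19  11  12   9  26  70 116 147 149 155 169 173 166 168 169 168
195   70  75  71  72  74  70  63  41  29  26  35  43  66  70  78  76  75  76  77  66  56  42  33  30  32  28  34  30  29  30  31  33  30  32  28  34  30  23   2  11  12   1   3  11  10  14  25  17  16  13  18  25   7  18  18   5  14  12  12  13  39  64  76  78  80  83  79  81  71  79  73  76
210   73  73  70  71  70  71  69  67  53  38  26  23  29  50  86 119 141 156 163 169 166 150 122  76  44  28  31  24  28  33  28  28  30  25  29  27  17  16   2  26   9  24  24  38  33  36  36  41  33  33  31  30  39  34  43  38  22  19  25  50  71  74  77  73  73  73  77  74  77  73  71  84
225   45  40  37  40  41  41  41  41  36  39  43  36  39  37  38  44  72 113 138 152 157 159 159 155 135  94  61  48  44  52  54  52  46  53  47  42  12   6  12  22  23  23  33  28  34  34  30  38  41  34  36  33  41  35  27  18   9  18  37  66  81  80  81  77  82  90  77  79  73  74 103 134
240   76  78  79  77  83  76  78  74  71  62  69  60  61  66  66  64  70  61  66  88 121 136 150 156 155 156 144 116  67  25  40  60  77  67  57  25   5  13  12  20  23  28  27  26  31  33  29  29  35  30  32  34  36  33  15  24  15  34  51  47  54  50  56  53  45  47  54  57  75 105 139 144
```

```bash
python3 - <<'E'
from h import *
np.set_printoptions(precision=4,suppress=True)
c=cap('wrist')
v=np.array([165,180,195,210,225,240])
R_=ray(c,np.c_[[346,344.7,343.8,343,342,341],v],.125); L=ray(c,np.c_[[323.5,322.2,321.3,320.5,319.8,319],v],.118)
T=ray(c,np.c_[[299-1,299,302,302.5,304.5,307],v],.122)
for n,P in (('out',R_),('in',L),('trig',T)):
    a=np.polyfit(P[:,0],P[:,1],1); print(n,np.arctan(a[0]),a,P[0],P[-1])
print('free end grip',ray(c,[(335,150)],.125),'barrel',ray(c,[(308,256)],.12))
E
```

```text
out -0.27834614977448535 [-0.2858  0.5724] [0.4766 0.4363 0.125 ] [0.5552 0.4137 0.125 ]
in -0.2914119874776138 [-0.3     0.5557] [0.4725 0.4142 0.118 ] [0.5525 0.3901 0.118 ]
trig -0.13943691931847704 [-0.1403  0.4542] [0.4655 0.3891 0.122 ] [0.5476 0.3777 0.122 ]
free end grip [[0.4593 0.4289 0.125 ]] barrel [[0.5674 0.3738 0.12  ]]
```

The wrist view shows the gun's grip at (335,150)–(330,250), with the trigger to its left at (294,157)–(308,248). The grip-edge fit and the detector agree on the squeeze point at (0.506, 0.408) to about 1 mm, with gun yaw about -0.275.

jog_arm:
  steps:
    - {"claw": 1,"dx": 0.0155,"dy": 0.0075,"dz": 0,"yaw": -0.035}
    - {"claw": 1,"dx": 0,"dy": 0,"dz": -0.03,"yaw": 0}
    - {"claw": 1,"dx": 0,"dy": 0,"dz": -0.03,"yaw": 0}
    - {"claw": 1,"dx": 0,"dy": 0,"dz": -0.03,"yaw": 0}
    - {"claw": 1,"dx": 0,"dy": 0,"dz": -0.03,"yaw": 0}
    - {"claw": 1,"dx": 0,"dy": 0,"dz": -0.03,"yaw": 0}
    - {"claw": 1,"dx": 0,"dy": 0,"dz": -0.022,"yaw": 0}
    - {"claw": 1,"dx": 0,"dy": 0,"dz": 0,"yaw": 0}
    - {"claw": 1,"dx": 0,"dy": 0,"dz": 0,"yaw": 0}

```text
time: 21.45
tool_pos: [0.5069, 0.4089, 0.0924]
tcp_rot: [0.892, 1.57, 0.615]
force: [0.1, -0.0, 0.8]
finger_gap: 0.0938
```

```bash
python3 - <<'E'
from h import *
s=r.read_state();print(s['time'],s['tool_pos'],s['force'],s['joint_pos'][0]-s['joint_pos'][5])
c=cap('wrist','w9.png')
E
```

```text
21.45 [0.5069038  0.40885933 0.09235399] [ 0.11044553 -0.03919168  0.82684484] 1.2946417408545945
```

View pics/w9.png

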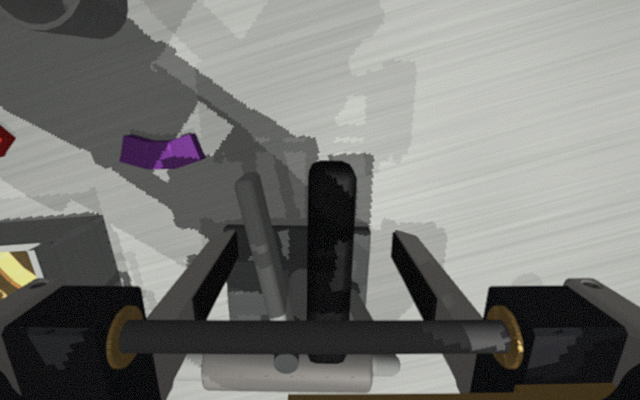

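The grip (310–355) and trigger (240–285) lie between the fingers and square to them. Squeezing.

jog_arm:
  steps:
    - {"claw": 0,"dx": 0,"dy": 0,"dz": 0,"yaw": 0}
    - {"claw": 0,"dx": 0,"dy": 0,"dz": 0,"yaw": 0}
    - {"claw": 0,"dx": 0,"dy": 0,"dz": 0,"yaw": 0}
    - {"claw": 0,"dx": 0,"dy": 0,"dz": 0,"yaw": 0}
    - {"claw": 0,"dx": 0,"dy": 0,"dz": 0,"yaw": 0}
    - {"claw": 0,"dx": 0,"dy": 0,"dz": 0,"yaw": 0}
    - {"claw": 0,"dx": 0,"dy": 0,"dz": 0,"yaw": 0}
    - {"claw": 0,"dx": 0,"dy": 0,"dz": 0,"yaw": 0}
    - {"claw": 0,"dx": 0,"dy": 0,"dz": 0,"yaw": 0}

```text
time: 22.4
tool_pos: [0.5059, 0.4092, 0.0911]
tcp_rot: [-2.885, 1.57, 3.122]
force: [-5.0, 3.2, -0.7]
finger_gap: 0.0398
```

jog_arm:
  steps:
    - {"claw": 0,"dx": 0,"dy": 0,"dz": 0,"yaw": 0}
    - {"claw": 0,"dx": 0,"dy": 0,"dz": 0,"yaw": 0}
    - {"claw": 0,"dx": 0,"dy": 0,"dz": 0,"yaw": 0}
    - {"claw": 0,"dx": 0,"dy": 0,"dz": 0,"yaw": 0}

```text
time: 22.8
tool_pos: [0.506, 0.4092, 0.0911]
tcp_rot: [-2.836, 1.57, -3.112]
force: [-3.3, 3.8, -1.7]
finger_gap: 0.0394
```

jog_arm:
  steps:
    - {"claw": 1,"dx": 0,"dy": 0,"dz": 0,"yaw": 0}
    - {"claw": 1,"dx": 0,"dy": 0,"dz": 0,"yaw": 0}
    - {"claw": 1,"dx": 0,"dy": 0,"dz": 0,"yaw": 0}
    - {"claw": 1,"dx": 0,"dy": 0,"dz": 0,"yaw": 0}
    - {"claw": 1,"dx": 0,"dy": 0,"dz": 0,"yaw": 0}
    - {"claw": 1,"dx": 0,"dy": 0,"dz": 0,"yaw": 0}
    - {"claw": 1,"dx": 0,"dy": 0,"dz": 0,"yaw": 0}
    - {"claw": 1,"dx": 0,"dy": 0,"dz": 0,"yaw": 0}
    - {"claw": 1,"dx": 0,"dy": 0,"dz": 0.03,"yaw": 0}
    - {"claw": 1,"dx": 0,"dy": 0,"dz": 0.04,"yaw": 0}
    - {"claw": 1,"dx": 0,"dy": 0,"dz": 0.04,"yaw": 0}
    - {"claw": 1,"dx": 0,"dy": 0,"dz": 0.04,"yaw": 0}

```text
time: 24.0
tool_pos: [0.5063, 0.4089, 0.2432]
tcp_rot: [1.196, 1.571, 0.92]
force: [0.2, 0.5, 0.4]
finger_gap: 0.0944
```

```bash
python3 - <<'E'
from h import *
np.set_printoptions(precision=3,suppress=True)
s=r.read_state();print(s['time'],s['tool_pos'],s['force'],s['finger_gap'])
for n in ('wrist','top','scene'):
    c=cap(n,n+'10.png')
    for t,z in dict(scraper=.006,tub=0,cup=0,spatula=0,trigger_pad=.11).items():
        for d in r.tip_of(n,t)[:1]: v,u=d['at']; print(n,t,round(d['conf'],2),ray(c,[(u,v)],z)[0][:2])
a=cv2.imread('pics/scene10.png')[140:300,170:470]; b=cv2.imread('pics/wrist10.png')
cv2.imwrite('pics/v10.png',np.vstack([cv2.resize(a,(560,299)),cv2.resize(b,(560,350))[:300]]))
E
```

```text
24.0 [0.506 0.409 0.243] [0.159 0.515 0.407] 0.09435917780324467
wrist cup 0.96 [0.309 0.292]
wrist trigger_pad 0.63 [0.496 0.385]
top scraper 0.92 [ 0.603 -0.376]
top tub 0.63 [ 0.441 -0.383]
top spatula 0.86 [ 0.251 -0.308]
scene scraper 0.79 [ 0.584 -0.366]
scene cup 0.84 [0.295 0.3  ]
scene spatula 0.97 [ 0.244 -0.315]
scene trigger_pad 0.69 [0.506 0.385]
```

View pics/v10.png

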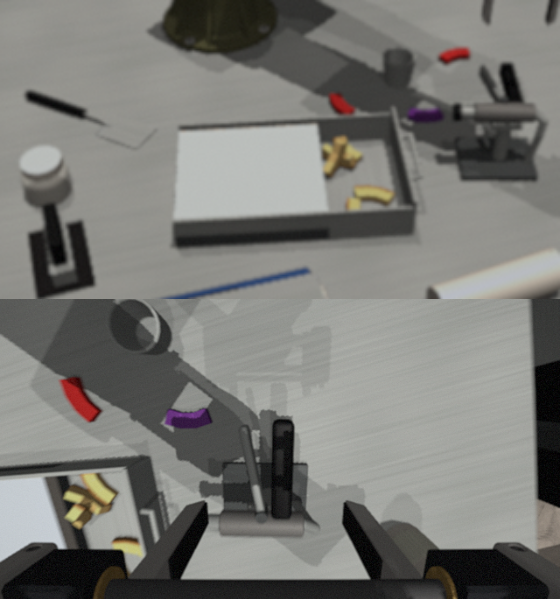

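```bash
python3 -c "
from bench import r
print(r.close_job())"
```

```text
the job is handed in; nothing more can be done
None
```

I finished the whole job in about 24 s and handed it in; no verdict was reported.

- **Offcuts:** two scraper passes pushed all five offcuts into the tray and left the white board empty. Two lie flat and three sit in a low pile against the board's end. I left the red and purple look-alikes alone.
- **Scraper:** it stands upright on the mat and is released. I set it along the mat's length, a quarter turn from where it started, so the whole foot is on the mat.
- **Rinse gun:** the fingers closed to 39.8 mm and held 39.4 mm (40 mm means fully home) for about half a second. After release the trigger was back at its splayed rest.
- **Bystanders:** in the last pictures the tub and spatula are where they were, within about 2 cm of measurement scatter, and so is the cup. The detector missed the tub in the scene view and the cup in the top view that time.
- **Checks that disagreed:**
  - My first fit of the board was 6–7 mm off. I corrected it from the wrist picture before pushing.
  - The last two scraper positions differed by about 2 cm between cameras. I trusted the wrist close-up taken just before release, which showed the foot centred on the mat.
- **Refused call:** one move call was refused, probably because a row lacked some of its numbers. The arm did not move, and I sent it again.

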